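# Contact temperature check of a dry-block heater

### The arm

A 6-joint arm with a two-finger parallel gripper is mounted at the origin on the work surface. World frame = base frame: x ahead of the robot, y to its left, z up, the work surface at z = 0. Lengths are in m, angles in rad, forces in N, time in s.
With the tool pointing down it reaches from about 0.35 to 0.875 m from the base axis. Payload 4.2 kg.
Tool frame: the origin (TCP) lies midway between the tips of the shut fingers; the grasp point (between the pads) lies behind it (tcp_to_grasp is the z of the grasp point in the tool frame, in m); z points along the fingers, y is the direction in which the jaws open and shut (so a half turn about z gives the same grasp; the last joint's range is limited). The gripper opens to 87 mm and grips with 3 to 60 N. Pads are 19 mm wide; open, the fingers measure 117 mm over their backs; the gripper's body (75 mm by 190 mm) begins 51 mm behind the grasp point.
Start: joints at [-1.009, 0.385, 0.008, 0, -1.194, -0.259], TCP at [0.186, -0.597, 0.223] pointing down, gripper open.
Joint ranges: [-3.14, 3.14], [-1.21, 2.06], [-1.07, 1.41], [-3.16, 2.05], [-2.99, -0.16], [-3.1, 3.1]. Speed limits (rad/s): [2.79, 2.79, 3.14, 3.14, 3.14, 3.14].

### API

Orientations are given as [roll, pitch, yaw] about the fixed x, y, z axes, in that order (R = Rz(yaw) Ry(pitch) Rx(roll)).
In Python, from cell import move_to, line_to, move_joints, gripper_to, dwell, ik, read_state, get_image, get_calibration, PlanningError, sign_off, tcp_to_grasp gives the robot as it stands. Calls block until the motion is done:
- move_to(position, orientation): joint-space move of the TCP to a pose.
- line_to(position, rotation=None, feed=0.15, threshold=None): straight line of the TCP; rotation=None keeps the orientation; feed is the mean speed in m/s. With threshold (N) it stops when the force on the tool has changed by that much, and returns True; else False.
- move_joints(angles): joint-space move.
- gripper_to(opening, grip_force=None): opening from 0.0 (shut) to 1.0 (fully open); grip_force is the grip in N (None keeps the last); returns when the fingers have stopped.
- dwell(seconds).
- ik(position, orientation): joint angles nearest the present ones, or None.
- read_state(): the state.
- get_image(name): name is "side" or "top" or "wrist"; returns the picture (400x640x3 uint8, blue, green, red); there is no depth.
- get_calibration(name): a dict with "fx", "fy", "cx", "cy" (pixels), "D" ([k1, k2, p1, p2, k3] as OpenCV has them; the pictures are not rectified), "xyz" and "rotation" of the camera in the world. Camera axes: x right, y down, z forward; pixel columns grow to the right and rows downward; lengths in m; the calibration is good to about 2 mm. A picture is of the moment at which its call begins: read the wrist's pose just before it. get_calibration takes no time and is no camera call; for the wrist camera it gives the pose at the moment of the call.
A pose or a line that the arm cannot do raises PlanningError and nothing moves.
- sign_off(): hands the job in, once; it reports no verdict.
The state is a dict: "time": time; "qpos": joint angles; "joint_velocities": joint speeds; "joint_torque": joint torques, N m; "eef_pos": TCP position; "eef_rot": TCP orientation; "wrist_force": force on the tool from outside, world axes, zero at the start; "wrist_torque": the same for the moment, N m; "opening": opening from 0.0 (shut) to 1.0 (fully open).
Only numpy, scipy, OpenCV 4.12 (cv2) and the standard library are available. Lean on these libraries where they do the work, as an engineer would, in place of code of your own. Each camera call takes 0.05 s, during which the arm holds its last target. There are 200 camera calls.

### The job

Check the surface temperature of the flat block in the dry-block heater: swing the heater's clear cover up until it stands upright by itself, then take the surface probe out of its holder and hold it upright with its spring-loaded tip inside the ring engraved on the flat block, pressed gently so that the tip is pushed about halfway in, not just grazing and not bottomed. Keep it like that for at least three seconds for the reading and finish still holding it there: the probe is not put down or let go. Leave the tube rack and the two vials where they stand.

Things in the scene. Friction and masses are not known exactly. Their poses are not given: they have to be found in the camera images.
- heater: dry-block heater, white, fixed, 240 x 200 x 90 mm; origin under its centre, x from its sloping key panel (robot's side, 35 to 60 mm high) to its back, yaw up to 0.3. Behind the panel a well, rim at z = 90, holds two aluminium blocks side by side at x = +26, y = +39.5 and -39.5 mm: a flat one and one with capped microtubes (tops at z = 83); which is where changes
- cover (a joint): angle of the heater's clear cover, rad: 0 shut (level on the well), grows as the front edge swings up and back, 1.57 upright, stop at 1.85; may start up to 0.25 ajar. Stiff hinge: it stays where it is left and takes 2 to 3 N at the tab
- cover_hinge (a point): middle of the cover's hinge line, which runs along the heater's y at the back of the well (heater x = +99, z = 94.5 mm). The cover is a plate 135 mm deep, 186 wide, 5 thick (frame 7); it turns with it, its x axis pointing from tab to hinge
- cover_tab (a point): point on the cover's pull tab, 155 mm from the hinge line. The tab is a grey plate 32 mm wide (along the hinge line), 8 thick, standing 30 mm forward of the middle of the cover's front edge (137 to 167 mm from the hinge line), 35 mm free below it. Pinched from above across its width it swings without the gripper turning
- flat_block: the flat aluminium block, 95 x 76 x 44 mm, fixed in the heater; origin under its centre, 39 mm above the bench, same yaw as the heater. Its bare top is level, 83 mm above the bench (7 mm under the rim), with an engraved ring in the middle
- check_spot (a point): centre of the engraved ring (inside diameter 19 mm, dark line 2.5 mm, four short tick lines outside it) on the flat block's top face, z = 83 mm
- probe: cordless surface probe, loose, 0.07 to 0.14 kg, 168 mm long; origin at the contact face (tip out), z from tip to head. Along z in mm: sprung tip 8 across to 11.5, ferrule 13 across to 31.5, stem 7 across to 85, finger guard 28 across to 90, round handle 22 across to 156 (grip near 130), head 26 across to 168. Starts tip down in the holder, guard on its mouth, leaning 0.35 rad (play 0.05)
- tip (a joint): how far the sprung tip is pushed in along the probe, m: 0 out, 0.010 bottomed. Spring: 0.5 N to start moving, then 0.5 N per mm, so 3 N when halfway
- tip_face (a point): middle of the tip's contact face, moves with the tip
- holder: bench holder, fixed: round grey base 92 mm across, 12 high, and a grey inclined sleeve (bore 18, outside 26, 60 mm long, open at both ends) between two cheek plates, 36 mm over their outsides. Origin under the base's centre; yaw up to 0.5; the sleeve leans 0.35 rad: its mouth and the probe's handle point up and to the holder's -x
- holder_mouth (a point): centre of the sleeve's mouth, 104 mm above the bench; the sleeve's axis is (-0.343, 0, 0.939) in the holder's axes
- rack: white rack 190 x 56 mm with capped blood tubes, 95 mm high, loose, to be left alone; origin under its centre, long along its x. Rack and holder stand left and right of the heater, either way round
- vial_a: reagent vial, 25 mm across, 50 mm high, loose, to be left alone; origin under it
- vial_b: a second such vial, to be left alone; origin under it

How it is judged:
On the way, in this order (a step that is already met when the one before it is completed fails the run):
1. the cover has been swung up until it stands upright (value of joint cover above 1.3 rad), for 0.2 s.
2. the probe, in the fingers and upright, has been kept with its tip in the ring on the flat block, partly pushed in, for three seconds (horizontal distance between tip_face and check_spot below 0.007 m and contact force between probe and flat_block between 0.6 and 6.5 N and value of joint tip between 0.0015 and 0.0093 m and angle between probe's own z axis and vertical below 0.15 rad and contact force between the fingers and probe above 1 N), for 3 s.
At the end, for the whole second after the job is handed in: Cover open past 1.3 rad; probe still, held in the fingers within 0.15 rad of upright, clear of holder and housing, tip centre within 7 mm of the ring's centre, pushed in 1.5 to 9.3 mm at 0.6 to 6.5 N on the flat block; rack and vials within 30 mm of where they stood (all of step 2 and value of joint cover above 1.3 rad and contact force between probe and heater below 0.2 N and contact force between probe and holder below 0.2 N and linear speed of probe below 0.02 m/s and distance of each of rack, vial_a, vial_b from where it was at the start of the episode below 0.03 m); the arm keeps its last pose, push and grip.
It fails at once if the probe was pressed or knocked hard on the flat block (over 15 N) (contact force between probe and flat_block above 15 N).
It fails at once if the tube rack or a vial was moved or knocked over (distance of any of rack, vial_a, vial_b from where it was at the start of the episode above 0.03 m or angle between any of vial_a, vial_b's own z axis and vertical above 0.5 rad).
It also fails if it takes over 56 s, if anything falls off the work surface, if the arm or the gripper's body presses on something with over 40 N, if the wrist force passes 120 N, or if a joint passes its speed limit or range.

## Working session

There is one attempt and no reset: what is moved stays moved. The work goes in short steps, each a Python script; the robot and the scene stay as the last script left them, time stands still between calls to the robot, and variables do not carry over. Pictures are saved under pics/ and viewed, about 8 in all and at most 12, crops included, and the job is handed in when it is done.

```bash
mkdir -p pics; ls; python3 - <<'E'
from cell import *
import cv2
for n in("top","side"):
    cv2.imwrite(f"pics/{n}0.png",get_image(n)); print(n,get_calibration(n))
print(get_calibration("wrist")); print(tcp_to_grasp, read_state())
E
```

```text
pics
top {'fx': 382.32127108743583, 'fy': 382.32127108743583, 'cx': 319.34383673597785, 'cy': 193.92830973704096, 'D': array([-0.05708047,  0.        ,  0.        ,  0.        ,  0.        ]), 'xyz': array([0.46517667, 0.01346293, 1.00484066]), 'rotation': array([-3.05526381e+00, -1.68823691e-03, -1.57104914e+00])}
side {'fx': 397.43031317696136, 'fy': 397.43031317696136, 'cx': 319.0543719102665, 'cy': 199.4026115704915, 'D': array([-0.08693234,  0.        ,  0.        ,  0.        ,  0.        ]), 'xyz': array([0.14019118, 0.43435749, 0.69987391]), 'rotation': array([-2.3953076 , -0.00549875, -2.4264665 ])}
{'fx': 358.32376139423496, 'fy': 358.32376139423496, 'cx': 314.7294217054233, 'cy': 200.69811766591917, 'D': array([0.02277959, 0.        , 0.        , 0.        , 0.        ]), 'xyz': array([ 0.1074251 , -0.62047447,  0.38381586]), 'rotation': array([ 2.83758864e+00, -1.60287541e-03,  1.87429979e+00])}
-0.0187 {'time': 0.1, 'qpos': array([-1.00940778e+00,  3.85478292e-01,  6.76700381e-03, -3.97094432e-04,
       -1.19401302e+00, -2.58598877e-01]), 'joint_velocities': array([-0.0005993 , -0.00230695,  0.00313822,  0.00304667, -0.00047769,
       -0.00014887]), 'joint_torque': array([-4.46234926e-04, -3.91690457e+01,  1.87934518e+01,  4.23184946e+00,
        1.34444906e-02, -7.29152521e-05]), 'eef_pos': array([ 0.18621024, -0.59605461,  0.22157721]), 'eef_rot': array([ 3.13963440e+00, -1.36353763e-04, -2.83894931e+00]), 'wrist_force': array([ 0.55886147, -0.1055408 , -0.12753427]), 'wrist_torque': array([ 0.00361751,  0.02565738, -0.0292286 ]), 'opening': 0.998924932179781}
```

View pics/top0.png

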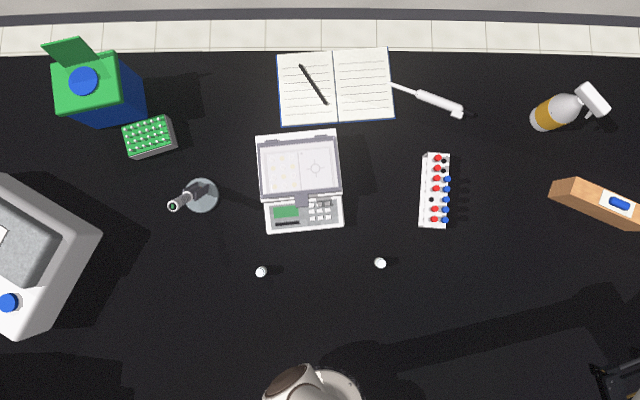

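View pics/side0.png

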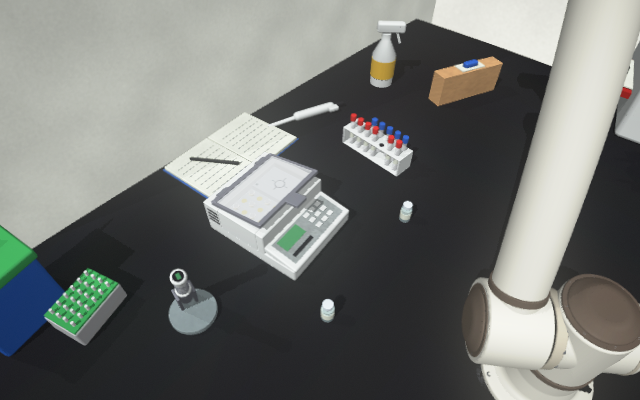

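The top view shows the heater at about (302,182), with its ring, i.e. the flat block, on the right at (315,168) and its tab at (301,199). The holder base is at (202,196), the probe head at (173,206), the rack at (435,190), and the vials at (261,272) and (380,263). The side view shows the same layout. I'll zoom in.

```bash
cat > h.py <<'E'
import numpy as np, cv2
from scipy.spatial.transform import Rotation as Rn
def ray(c,px):
    K=np.array([[c['fx'],0,c['cx']],[0,c['fy'],c['cy']],[0,0,1]])
    u=cv2.undistortPoints(np.array([[px]],float),K,c['D'])[0,0]
    d=Rn.from_euler('xyz',c['rotation']).apply([u[0],u[1],1]); return np.array(c['xyz']),d/np.linalg.norm(d)
def plane(c,px,z):
    o,d=ray(c,px); return o+d*(z-o[2])/d[2]
def proj(c,p):
    K=np.array([[c['fx'],0,c['cx']],[0,c['fy'],c['cy']],[0,0,1]])
    R=Rn.from_euler('xyz',c['rotation']).as_matrix().T
    return cv2.projectPoints((R@(np.array(p,float)-c['xyz'])).reshape(1,3),np.zeros(3),np.zeros(3),K,c['D'])[0][0,0]
def tri(obs):
    A=np.zeros((3,3));b=np.zeros(3)
    for c,px in obs:
        o,d=ray(c,px);M=np.eye(3)-np.outer(d,d);A+=M;b+=M@o
    return np.linalg.solve(A,b)
E
python3 - <<'E'
import cv2
a=cv2.imread("pics/top0.png")[125:275,155:350]; cv2.imwrite("pics/t1.png",cv2.resize(a,None,fx=4,fy=4,interpolation=cv2.INTER_CUBIC))
a=cv2.imread("pics/side0.png")[145:340,155:360]; cv2.imwrite("pics/s1.png",cv2.resize(a,None,fx=3,fy=3,interpolation=cv2.INTER_CUBIC))
E
```

```text
(no output)
```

View pics/t1.png

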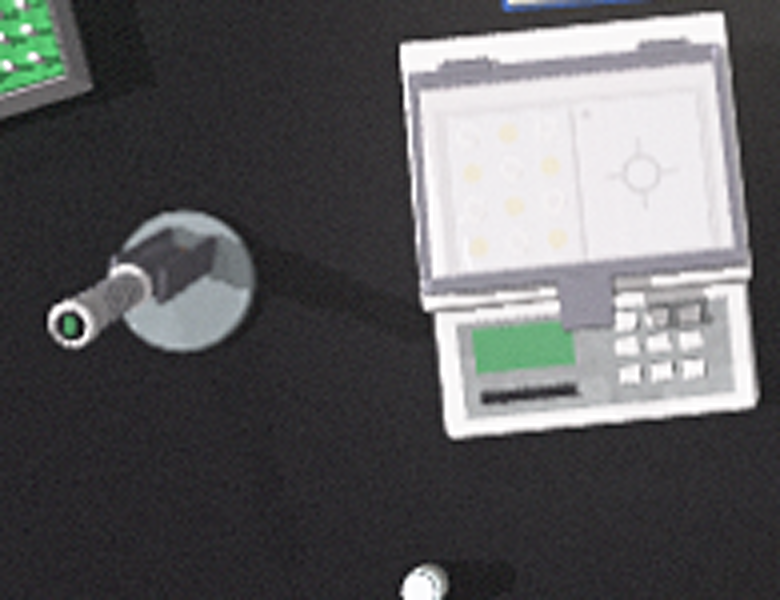

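View pics/s1.png

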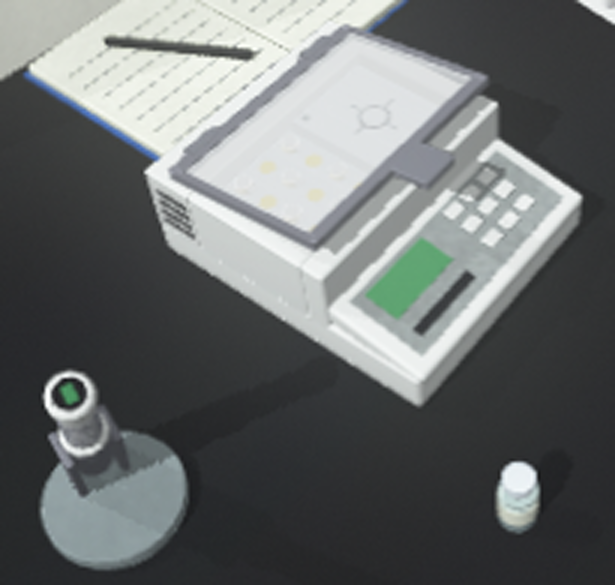

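The crops show, in crop pixels:
- **Top:** ring (642,173), tab front corners (566,328) and (612,324), cover front corners (424,292) and (748,268), probe head (71,324), base (185,281).
- **Side:** ring (374,117), tab end corners (430,187) and (455,155), head (70,392).

The probe leans toward +y and slightly toward the robot.

```bash
python3 - <<'E'
from cell import get_calibration
from h import *
np.set_printoptions(precision=4,suppress=True)
T=get_calibration("top");S=get_calibration("side")
t=lambda x,y:(155+x/4-.4,125+y/4-.4)
s=lambda x,y:(155+x/3-.3,145+y/3-.3)
ring=[plane(T,t(642,173),.083),plane(S,s(374,117),.083)];print("ring",ring,tri([(T,t(642,173)),(S,s(374,117))]))
for n,a,b in [("tabL",(566,328),(430,187)),("tabR",(612,324),(455,155)),("covFL",(424,292),(315,243)),("covFR",(748,268),(488,78)),("covBL",(411,80),(172,175)),("covBR",(718,47),(345,28)),("head",(71,324),(70,392))]:
    print(n,tri([(T,t(*a)),(S,s(*b))]))
print("base",plane(T,t(185,281),.012),plane(S,s(115,498),.012))
for n,a in [("bodyFL",(450,437)),("bodyFR",(757,406))]: print(n,plane(T,t(*a),.02))
E
```

```text
ring [array([0.6087, 0.0222, 0.083 ]), array([0.6079, 0.0235, 0.083 ])] [0.6091 0.0223 0.0814]
tabL [0.5121 0.0657 0.1128]
tabR [0.5141 0.0387 0.1206]
covFL [0.5333 0.149  0.1142]
covFR [ 0.5492 -0.0389  0.1142]
covBL [0.6644 0.1625 0.0938]
covBR [ 0.6845 -0.0235  0.0945]
head [0.5109 0.3316 0.1811]
base [0.5487 0.3221 0.012 ] [0.5456 0.3257 0.012 ]
bodyFL [0.4476 0.1459 0.02  ]
bodyFR [ 0.4675 -0.0512  0.02  ]
```

Two-view results: heater yaw is about 0.097, the hinge is at about (0.677, 0.069), the cover is about 0.14 ajar, and the holder leans towards the robot (yaw about -0.2). Next I'll swing the cover open and look at the probe from close by.

```bash
cat >> h.py <<'E'
YAW=.097; RING=np.array([.6085,.0226,.083])
XA=np.array([np.cos(YAW),np.sin(YAW),0]); YA=np.array([-np.sin(YAW),np.cos(YAW),0])
ORG=RING-.026*XA+.0395*YA; HINGE=ORG+.099*XA; HINGE[2]=.0945
DOWN=[np.pi,0,YAW-np.pi]
def tilt(axis,yref):
    z=-axis/np.linalg.norm(axis); y=yref-z*(yref@z); y/=np.linalg.norm(y)
    return Rn.from_matrix(np.column_stack([np.cross(y,z),y,z])).as_euler('xyz')
E
python3 - <<'E'
from cell import *
from h import *
np.set_printoptions(precision=4,suppress=True)
P=lambda th,r=.158,d=.011: HINGE-r*np.cos(th)*XA+np.array([0,0,r*np.sin(th)-d])
yaw=-.2; ax=np.array([-.343*np.cos(yaw),-.343*np.sin(yaw),.939]); hy=np.array([-np.sin(yaw),np.cos(yaw),0])
o=tilt(ax,hy); view=np.array([.511,.3316,.181])+.10*ax
print(ik(P(.14),DOWN),ik(P(1.6),DOWN),ik(view,o))
a=P(.14); move_to(a+[0,0,.09],DOWN); line_to(a,feed=.12); gripper_to(0.2,15)
s=read_state(); print(s['time'],s['opening'],s['eef_pos'],s['wrist_force'])
for th in np.linspace(.14,1.62,9)[1:]:
    line_to(P(th),feed=.12)
    s=read_state(); print(round(th,2),s['opening'].round(3),s['wrist_force'])
gripper_to(0.6); line_to(P(1.62)+[0,0,.09],feed=.2)
move_to(view,o); print(read_state()['time'],read_state()['eef_pos'],view)
C=get_calibration("wrist");im=get_image("wrist");cv2.imwrite("pics/w2.png",im);np.save("w2.npy",C,allow_pickle=True)
cv2.imwrite("pics/top2.png",get_image("top"));cv2.imwrite("pics/side2.png",get_image("side"));print(C)
E
```

```text
[ 0.4125  0.3352 -0.3973 -0.     -0.8383 -1.8863] [ 0.3368  0.4792  0.2056 -0.     -1.2972 -1.8106] [ 1.0521  0.1778 -0.3389  0.4033 -0.9794 -3.0374]
4.5333 0.3701736386685147 [0.5216 0.0535 0.1055] [ 0.7915 -2.9975  0.3582]Traceback (most recent call last):
  File "<stdin>", line 12, in <module>
AttributeError: 'float' object has no attribute 'round'
```

```bash
python3 - <<'E'
from cell import *
from h import *
np.set_printoptions(precision=4,suppress=True)
P=lambda th,r=.158,d=.011: HINGE-r*np.cos(th)*XA+np.array([0,0,r*np.sin(th)-d])
yaw=-.2; ax=np.array([-.343*np.cos(yaw),-.343*np.sin(yaw),.939])
view=np.array([.511,.3316,.181])+.10*ax
os_=[tilt(ax,Rn.from_euler('z',y).apply([0,1,0])) for y in (-.4,0,.2)]
print([ik(view,o) for o in os_])
for th in np.linspace(.325,1.62,8):
    line_to(P(th),feed=.12)
    s=read_state(); print(round(th,2),s['opening'],s['wrist_force'])
gripper_to(0.6); line_to(P(1.62)+[0,0,.09],feed=.2)
q=[ik(view,o) for o in os_];print(q)
i=max((i for i in range(3) if q[i] is not None),key=lambda i:q[i][5]); print(i)
move_to(view,os_[i]); print(read_state()['time'],read_state()['eef_pos'],view)
C=get_calibration("wrist");im=get_image("wrist");cv2.imwrite("pics/w2.png",im);np.save("w2.npy",C,allow_pickle=True)
cv2.imwrite("pics/top2.png",get_image("top"));cv2.imwrite("pics/side2.png",get_image("side"));print(C)
E
```

```text
[array([ 1.0521,  0.1778, -0.3389,  0.4033, -0.9794,  3.0577]), array([ 1.0521,  0.1778, -0.3389,  0.4033, -0.9794, -2.8492]), array([ 1.0521,  0.1778, -0.3389,  0.4033, -0.9794, -2.6593])]
0.32 0.36379331577108703 [-1.8387 -3.3288  0.3891]
0.51 0.3662851784806479 [-1.7855 -2.9129  1.0961]
0.7 0.36726544857664806 [-2.5733 -4.387   3.6437]
0.88 0.3625175733362706 [ 0.1407 -4.4472  2.5092]
1.07 0.362387747255252 [ 0.5241 -3.685   0.4242]
1.25 0.365810557325424 [ 0.9821 -3.8633  0.031 ]
1.44 0.36321142194876355 [ 0.2067 -3.0147  1.0419]
1.62 0.36537328179158707 [ 0.833  -2.2155  2.2193]
[array([ 1.0521,  0.1778, -0.3389,  0.4033, -0.9794,  3.0577]), array([ 1.0521,  0.1778, -0.3389,  0.4033, -0.9794, -2.8492]), array([ 1.0521,  0.1778, -0.3389,  0.4033, -0.9794, -2.6593])]
0
13.225 [0.4775 0.3384 0.2749] [0.4774 0.3384 0.2749]
{'fx': 358.32376139423496, 'fy': 358.32376139423496, 'cx': 314.7294217054233, 'cy': 200.69811766591917, 'D': array([0.0228, 0.    , 0.    , 0.    , 0.    ]), 'xyz': array([0.3513, 0.3805, 0.3993]), 'rotation': array([ 2.4925, -0.0633,  1.1944])}
```

View pics/w2.png

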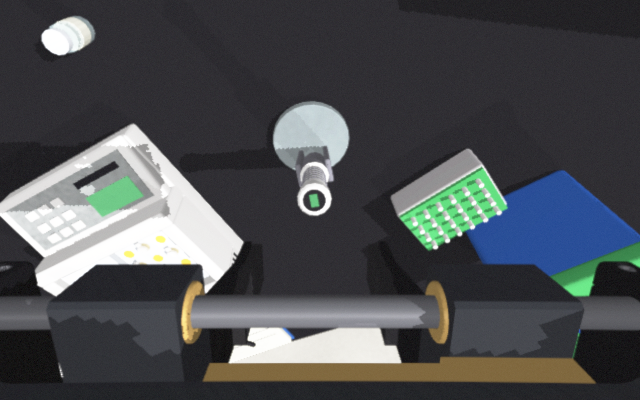

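View pics/side2.png

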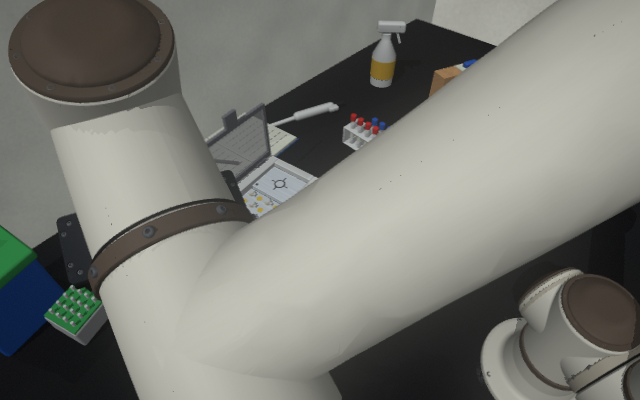

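The cover stands upright in the side view, with its plate at about (240,135) and the flat block and ring visible at (280,184). In the wrist view the probe head is at (314,200) and the holder base at (311,135). I'll refine the probe axis from these.

```bash
python3 - <<'E'
from cell import get_calibration
from h import *
np.set_printoptions(precision=4,suppress=True)
T=get_calibration("top");S=get_calibration("side");W=np.load("w2.npy",allow_pickle=True).item()
w=cv2.imread("pics/w2.png");t=cv2.imread("pics/top0.png")
# base disc: bluish grey blob, convex hull ellipse
def base(im,x0,y0,x1,y1):
    c=im[y0:y1,x0:x1]; m=(c.max(2)>85).astype('uint8')
    cs=max(cv2.findContours(m,0,1)[0],key=cv2.contourArea); return cs+[x0,y0]
b=base(w,262,95,360,220); pts=b[:,0][b[:,0][:,1]<148]; ew=cv2.fitEllipse(pts.astype('f4'))
bt=base(t,160,170,225,220); pt=bt[:,0][bt[:,0][:,0]>195]; et=cv2.fitEllipse(pt.astype('f4'))
print(ew,et)
print("base w",plane(W,ew[0],.012),"t",plane(T,et[0],.012))
g=w[180:220,295:335].astype(int); m=g[...,1]-g[...,2]>40; ys,xs=np.nonzero(m); print("green w",xs.mean()+295,ys.mean()+180)
mw=(g.min(2)>150); ys,xs=np.nonzero(mw);print("white w",xs.min()+295,xs.max()+295,ys.min()+180,ys.max()+180)
h0=(155+71/4-.4,125+324/4-.4); s0=(155+70/3-.3,145+392/3-.3)
print("head",tri([(T,h0),(W,(314.5,199.5)),(S,s0)]),tri([(T,h0),(W,(314.5,199.5))]),plane(W,(314.5,199.5),.181),plane(T,h0,.181),plane(S,s0,.181))
big=cv2.resize(w[90:225,250:370],None,fx=4,fy=4,interpolation=cv2.INTER_CUBIC);cv2.imwrite("pics/w2c.png",big)
E
```

```text
((310.73541259765625, 137.29974365234375), (72.22272491455078, 75.9967269897461), 81.45712280273438) ((205.68333435058594, 195.53225708007812), (22.27084732055664, 34.861900329589844), 178.10433959960938)
base w [0.5436 0.3257 0.012 ] t [0.5469 0.3093 0.012 ]
green w 313.7433628318584 200.20353982300884
white w 298 332 180 215
head [0.511  0.3319 0.1801] [0.5111 0.3323 0.1792] [0.5096 0.3326 0.181 ] [0.511  0.3317 0.181 ] [0.5109 0.3315 0.181 ]
```

View pics/w2c.png

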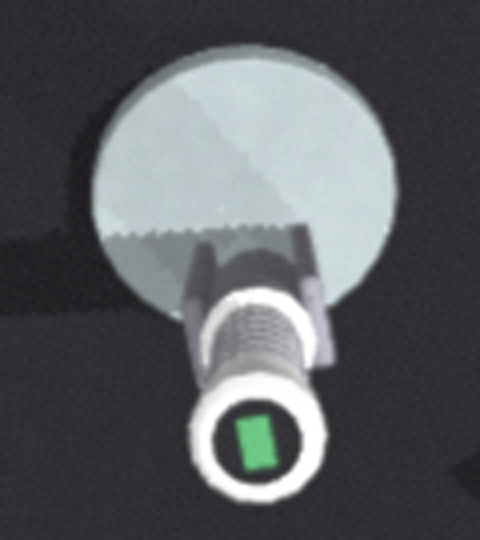

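The crop confirms the probe axis, with the head at (314,199) and the guard at about (314.5,176) in full-frame pixels. I'll grasp it now.

```bash
python3 - <<'E'
from cell import *
from h import *
np.set_printoptions(precision=4,suppress=True)
W=np.load("w2.npy",allow_pickle=True).item()
head=np.array([.5107,.332,.181]); gd=plane(W,(314.5,176.5),.1087); print("guard",gd,"axis",(head-gd)/.078)
yaw=-.2; ax=np.array([-.343*np.cos(yaw),-.343*np.sin(yaw),.939])
g=head-.038*ax; tcp=g-.0187*ax
o=tilt(ax,Rn.from_euler('z',.2).apply([0,1,0]))
up=tcp+.115*ax
q=ik(up,o); print(q)
q=np.array(q); 
if q[5]>0: q[5]-=2*np.pi
gripper_to(0.75); move_joints(q); print(read_state()['time'])
hit=line_to(tcp,o,feed=.12,threshold=8); print("hit",hit,read_state()['eef_pos'],tcp)
if not hit:
    gripper_to(0.1,30); s=read_state(); print(s['time'],s['opening']*87,s['wrist_force'])
    cv2.imwrite("pics/w3.png",get_image("wrist")); print(proj(get_calibration("wrist"),tcp))
E
```

```text
guard [0.5361 0.3271 0.1087] axis [-0.3252  0.0634  0.9269]
[ 1.0225  0.2204 -0.3932  0.4314 -0.8807 -2.6798]
18.6667
hit False [0.53   0.3286 0.1285] [0.5298 0.3281 0.1278]
20.575 23.592167853506037 [0.2779 0.096  0.3753]
[313.5644 260.9338]
```

```bash
python3 - <<'E'
from cell import *
from h import *
np.set_printoptions(precision=4,suppress=True)
yaw=-.2; ax=np.array([-.343*np.cos(yaw),-.343*np.sin(yaw),.939])
p=np.array(read_state()['eef_pos'])
line_to(p+.125*ax,feed=.12); s=read_state(); print(s['time'],s['opening']*87,s['wrist_force'])
top=RING+[0,0,.111+.10]; move_to(top,DOWN)
print(read_state()['time'],read_state()['qpos'])
line_to(RING+[0,0,.111+.02],feed=.12); s=read_state(); print(s['time'],s['eef_pos'],s['eef_rot'],s['opening']*87,s['wrist_force'])
ims=[]
for n in("wrist","side","top"):
    np.save(n+"4.npy",get_calibration(n),allow_pickle=True); im=get_image(n); cv2.imwrite(f"pics/{n}4.png",im); ims.append(im)
cs=get_calibration("side");print(proj(get_calibration("wrist"),RING+[0,0,.02]),proj(cs,RING+[0,0,.02]),proj(cs,RING),proj(get_calibration("top"),RING))
a=cv2.resize(ims[1][130:250,215:375],None,fx=5,fy=5,interpolation=cv2.INTER_CUBIC);cv2.imwrite("pics/s4c.png",a)
E
```

```text
21.8167 23.121606151400268 [ 1.0595 -0.4173 -0.9933]
23.1083 [ 0.3039  0.319   0.0865 -0.0001 -1.3394 -1.7769]
23.925 [0.6091 0.023  0.2149] [-3.1414  0.0017 -3.0438] 22.98186550262076 [-0.0576 -0.5642 -0.6368]
[313.9171 195.5301] [278.8389 176.8074] [279.4594 183.3655] [314.9377 167.9313]
```

View pics/s4c.png

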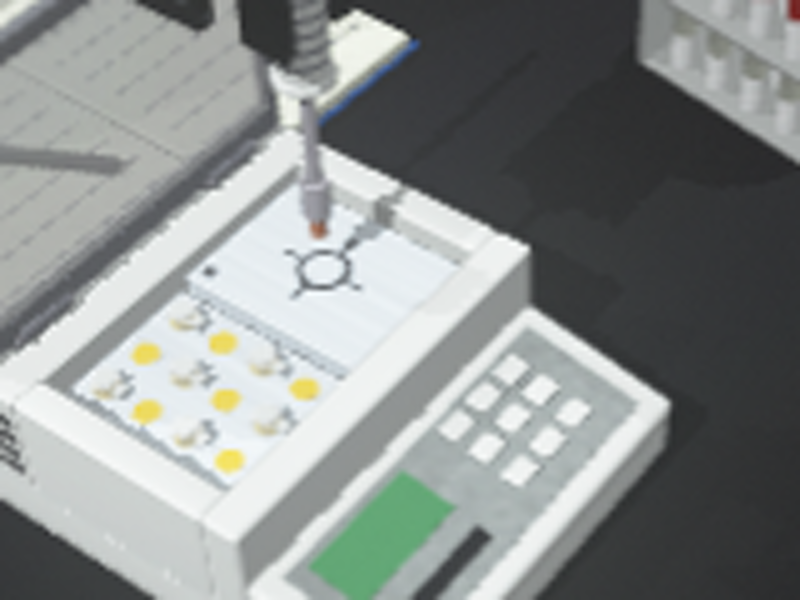

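View pics/wrist4.png

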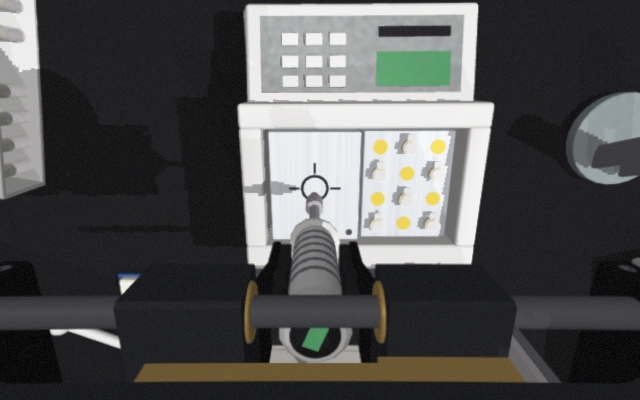

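In the side view the tip end is at (278.6,177.2) and the ring centre at (279.2,183.6), both within 0.5 px of where the model puts them. In the wrist view the ring is at (314.5,187.5), with the probe straight above it. I'll check tilt and offset numerically before pressing.

```bash
python3 - <<'E'
from h import *
np.set_printoptions(precision=4,suppress=True)
W=np.load("wrist4.npy",allow_pickle=True).item();S=np.load("side4.npy",allow_pickle=True).item()
w=cv2.imread("pics/wrist4.png");s=cv2.imread("pics/side4.png")
def cop(im,x0,y0,x1,y1):
    c=im[y0:y1,x0:x1].astype(int); ys,xs=np.nonzero(c[...,2]-c[...,0]>25); return xs.mean()+x0,ys.mean()+y0,ys.min()+y0,ys.max()+y0,len(xs)
print("copper w",cop(w,300,180,330,215),"s",cop(s,270,165,290,185))
for z in(.02,.026,.05,.105,.110): print(z,"w",proj(W,RING+[0,0,z]),"s",proj(S,RING+[0,0,z]))
c=w[165:212,290:340]; m=(cv2.cvtColor(c,cv2.COLOR_BGR2GRAY)<110).astype('uint8')
ys,xs=np.nonzero(m); 
print("ring w pred",proj(W,RING),"-> plane of obs",plane(W,(314.5,187.5),.083),"s",plane(S,(279.2,183.6),.083))
cv2.imwrite("pics/w4c.png",cv2.resize(w[160:260,265:365],None,fx=6,fy=6,interpolation=cv2.INTER_CUBIC))
E
```

```text
<stdin>:6: RuntimeWarning: Mean of empty slice.
  ret = ret.dtype.type(ret / rcount)
Traceback (most recent call last):
ValueError: zero-size array to reduction operation minimum which has no identity
```

```bash
python3 - <<'E'
from h import *
np.set_printoptions(precision=4,suppress=True)
W=np.load("wrist4.npy",allow_pickle=True).item();S=np.load("side4.npy",allow_pickle=True).item()
w=cv2.imread("pics/wrist4.png")
for z in(.02,.03,.05,.105,.110,.188): print(z,"w",proj(W,RING+[0,0,z]),"s",proj(S,RING+[0,0,z]))
print("ring w pred",proj(W,RING),"-> plane of obs",plane(W,(314.5,187.5),.083),"s",plane(S,(279.2,183.6),.083))
cv2.imwrite("pics/w4c.png",cv2.resize(w[160:260,265:365],None,fx=6,fy=6,interpolation=cv2.INTER_CUBIC))
E
```

```text
0.02 w [313.7481 195.654 ] s [278.8389 176.8074]
0.03 w [313.7044 199.3825] s [278.5215 173.4447]
0.05 w [313.6071 207.6681] s [277.8718 166.5454]
0.105 w [313.2459 238.4122] s [275.9765 146.2952]
0.11 w [313.2037 242.0076] s [275.7959 144.3554]
0.188 w [312.1244 333.6979] s [272.7811 111.7126]
ring w pred [313.8274 188.896 ] -> plane of obs [0.6072 0.023  0.083 ] s [0.6084 0.0235 0.083 ]
```

View pics/w4c.png

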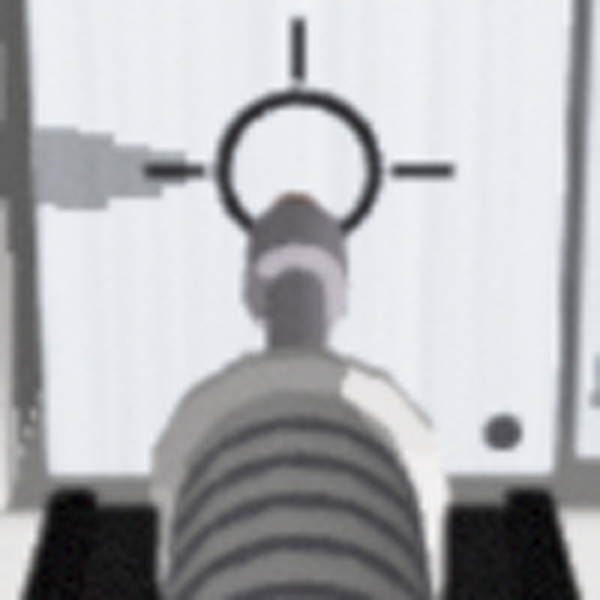

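The crop shows the ring centre at about (314.9,188.2). The probe is laterally on line, and its tip edge at y = 192.2 matches the model to about 1 mm. I'll descend with force feedback.

```bash
python3 - <<'E'
from cell import *
from h import *
np.set_printoptions(precision=3,suppress=True)
def fz(n=8):
    a=[]
    for _ in range(n): dwell(.04); a.append(read_state()['wrist_force'])
    return np.mean(a,0)
x,y=.608,.0225
line_to([x,y,.083+.111+.009],feed=.06); dwell(.3); f0=fz(); print(f0,read_state()['eef_pos'])
hit=line_to([x,y,.083+.111-.009],feed=.012,threshold=2.2); z=read_state()['eef_pos'][2]
dwell(.2); f=fz()-f0; print(hit,z,f,read_state()['time'])
for _ in range(4):
    e=3.0-f[2]
    if abs(e)<.4 or f[2]<.3: break
    z-=np.clip(e*.002,-.002,.002); line_to([x,y,z],feed=.01); dwell(.2); f=fz()-f0; print(z,f)
s=read_state();print(s['time'],s['eef_pos'],s['eef_rot'],s['opening']*87)
for n in("side","wrist"): cv2.imwrite(f"pics/{n}5.png",get_image(n))
E
```

```text
[ 0.319 -0.209 -1.176] [0.608 0.022 0.203]
True 0.18899523349033232 [-0.37   0.367  3.078] 26.65
26.65 [0.608 0.022 0.189] [-3.141 -0.001 -3.045] 22.95534499982404
```

The force is 3.08 N at 5 mm below the predicted contact height, which matches the spring at halfway. I'll hold for the reading and check with a picture.

```bash
python3 - <<'E'
from cell import *
import cv2,numpy as np
dwell(4); s=read_state(); print(s['time'],s['wrist_force'],s['eef_pos'],s['opening']*87)
w=cv2.resize(get_image("wrist")[150:250,265:365],(400,400),interpolation=2);t=cv2.resize(get_image("side")[125:225,230:330],(400,400),interpolation=2)
cv2.imwrite("pics/f5.png",np.hstack([w,t]))
E
```

```text
30.75 [0.18934141 0.57348322 2.62279077] [0.60767432 0.02241232 0.18845253] 23.422952579022866
```

View pics/f5.png

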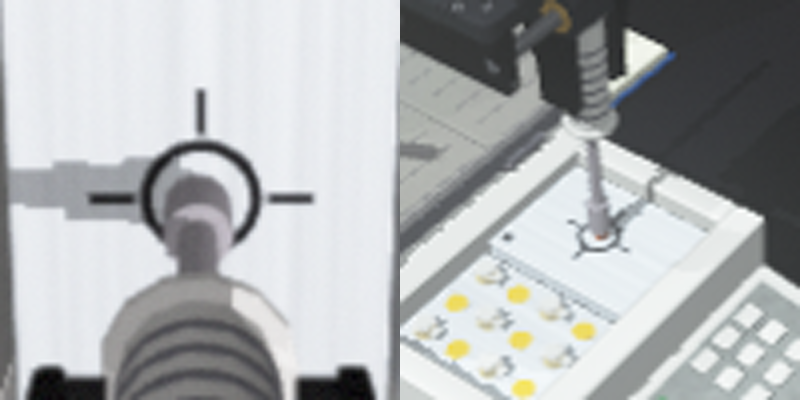

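The tip sits centred inside the ring in both views (side-crop tip (600,238), ring centre about (600,237)) and the probe is near upright. Handing in.

```bash
python3 -c "
from cell import *
print(read_state()['time']); sign_off()"
```

```text
30.85
the job is handed in; nothing more can be done
```

I swung the cover upright (commanded to about 1.62 rad) and drew the probe out of its holder. I then pressed it into the ring on the flat block, held it there for more than 4 s, and handed in at 30.9 s with the probe still gripped and pressed.

**Last checks:**
- **Position:** the side and wrist pictures show the tip centred in the ring to about 1–2 mm.
- **Press:** the force was 3.1 N on contact, about 5 mm in by height. After the hold it read about 3.8 N, which may be sensor drift or a slightly deeper press; both are within limits.
- **Tilt:** the wrist view shows no sideways lean. The side view suggests a fore-aft lean of about 0.05 rad, judged by eye; the limit is 0.15.
- **Cover:** it stood upright in the side picture taken after I released it. I did not measure its angle directly.
- **Rack and vials:** the arm was never sent near them, but I did not measure their positions again at the end.

One script stopped on a print error while the tab was pinched. The arm just held there, and I carried on from that point.

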